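# Load the kraut cutter

## Robot

A 7-joint arm with a two-finger parallel gripper is mounted at the origin on the work surface. World frame = base frame: x ahead of the robot, y to its left, z up, the work surface at z = 0. Lengths are in m, angles in rad, forces in N, time in s.
With the tool pointing down it reaches from about 0.425 to 0.875 m from the base axis. Payload 4.7 kg.
Tool frame: the origin (TCP) lies at the very end of the fingers, on their centre line; the grasp point (between the pads) lies 19 mm behind it; z points along the fingers, y is the direction in which the jaws open and shut (so a half turn about z gives the same grasp; the last joint's range is limited). The gripper opens to 85 mm and grips with 20 to 120 N. Pads are 22 mm wide; open, the fingers measure 114 mm over their backs; the gripper's body (76 mm by 85 mm) begins 54 mm behind the grasp point. The pads swing forward as they close: fully open they stand 13 mm farther back than shut.
Start: joints at [1.203, 0.321, -0.07, 1.45, 0.023, 1.371, -0.057], TCP at [0.242, -0.603, 0.231] pointing down, gripper open.
Joint ranges: [-2.86, 2.86], [-0.3, 2.09], [-1.38, 1.24], [0.06, 2.45], [-1.56, 4.7], [0.09, 2.05], [-2.69, 2.69]. Speed limits (rad/s): [2.57, 2.57, 3.14, 3.14, 3.14, 3.14, 3.14].

## Interface

Orientations are given as a 3x3 rotation matrix whose columns are the frame's x, y, z axes.
In Python, from station import read_state, capture, close_job gives the robot as it stands.
- The arm moves only by the tool arm_command, never from a script. Its argument "series" is a list of rows, each a list of 2 entries, a list of its own where there are three numbers: the shift along the world's x, y, z in mm, then the turn, a rotation vector about the world's x, y, z in degrees. In form: [[[x, y, z], [wx, wy, wz]], ...]. A call has 1 to 12 rows; each row shifts and turns the pose as measured when the row begins; what a row does not reach is not made up. A row lasts 1/10 s, in which the tool goes at most 50 mm and 8.59 degrees, less where a joint would pass 70% of its speed; a pose out of reach is approached as far as the arm can. A call with a gripper value outside its range is refused whole. "grip" is the gripper command: -1 is shut, 1 is fully open, values between are in proportion, set as the call begins (left out, the last holds). The fingers move at their own pace and stop on an object; "grip_force" is the grip in N (left out, the last holds). Time passes only in rows, so rows that do not move let the fingers close. It gives the time, the measured TCP pose, the force and the opening at its end, in the units of the state.
- read_state(): the state, without advancing time (a new reading comes with each control period).
- capture(name): name is "scene" or "top" or "wrist"; returns a dict with "img" (420x560x3 uint8, blue, green, red), "camera_matrix" (3x3 intrinsics, pixels), "R" (3x3) and "t" (3): a world point X has camera coordinates R X + t; the wrist camera has in their place "mount" (4x4, takes a point from camera to tool coordinates, whose origin is the TCP and whose axes are the flange's). Camera axes: x right, y down, z forward; pixel columns grow to the right and rows downward; lengths in m; the calibration is good to about 2 mm. A picture is of the moment at which its call begins: read the wrist's pose just before it. There is no depth.
- close_job(): hands the job in, once; it reports no verdict.
The state is a dict: "clock": time; "joints": joint angles; "dq": joint speeds; "tau": joint torques, N m; "ee_pos": TCP position; "tool_rot": TCP orientation; "wrist_force": force on the tool from outside, world axes, zero at the start; "moment": the same for the moment, N m; "grip_width": opening from 0.0 (shut) to 1.0 (fully open).
Only numpy, scipy, OpenCV 4.12 (cv2) and the standard library are available. Lean on these libraries where they do the work, as an engineer would, in place of code of your own. Each camera call takes 0.05 s, during which the arm holds its last target.

## Task

Load the cabbage cutter with the turnip: keeping the press lid on and your fingers off the blades, slide the wooden box all the way along its rails until it is up against the stop at the plain, bladeless end. Then lift the lid off by its knob and stand it flat, knob up, in the galvanised tray, and put the turnip from the tray into the box, leaving the box home against that stop. Leave the spray bottle, sugar dispenser and spoon rest where they are.

Things in the scene. Friction and masses are not known exactly. Their poses are not given: they have to be found in the camera images.
- cutter: Beech kraut cutter, fixed. Origin on the shelf under mid-rails; x along the level rails to the plain end. Bed 102 mm up, 200 wide, x -250 to 285; side rails (|y| 84 to 100) 22 above the bed. Cross-batten stops 20 thick, 32 high at x -240 and +240. Blades are x -150 to 50; bed at x 70 to 230 is plain wood; small dark hanging hole past the +x stop. Aluminium basin under the blades is part of it.
- hopper_base (a point): Middle of the underside of the hopper box, 3 mm above the bed; axes as the cutter's. The box slides only along cutter x: starts at x -100 to 0 (over the blades), is home against the plain end's stop at x = +150; stays where left, 3 N moves it. Open top and bottom, 160 x 160 mm outside, 140 x 140 inside, 60 high, side runners on the rails (200 mm over all). What is put in it rests on the bed.
- blades: Three flat steel blades set skew across the bed, each 158 x 26 mm and standing about 2 mm proud of the bed, between x = -150 and +50 mm of the cutter. Axes and origin as the cutter's. Not to be touched.
- lid: Loose beech press lid, 0.27 to 0.53 kg, at first on the box. Origin mid underside, z up to the knob. From below: block 134 x 134 x 26 mm hanging in the box (3 mm play), plate 160 x 160 x 12 resting on its rim, round knob z 38 to 78, 38 across at z 64, 26 at the neck (z 45). On the box its origin is 34 mm above hopper_base, axes as the cutter's. The box may be slid by this knob.
- lid_knob (a point): Centre of the lid's knob, 60 mm above the lid's underside, the height to grip.
- tray: Galvanised steel tray, fixed, 360 mm (its x) by 400 mm (its y), rim 28 mm high, walls and floor 4 mm. Origin at the middle of its underside. Its +y half, from x = -170 to +60 mm, is empty and is room for the lid (for example the lid's centre at x -50, y +112 mm); standing in it, the lid's origin is 4 mm above the tray's origin.
- turnip: Trimmed turnip, cream below and dull purple above, 66 mm across at 24 to 34 mm up, 56 mm high, flat cut base 38 mm across, about 0.15 kg. Stands on the tray in its middle to -y part. Origin in the middle of its base, z up.
- turnip_mid (a point): Middle of the turnip, 28 mm above its base.
- spray_bottle: Red plastic spray bottle with white trigger head, 76 mm across, 218 mm high, by the middle of the tray's far (+x) side. Bystander. Origin in the middle of its base.
- sugar_dispenser: Glass sugar dispenser with steel top, 74 mm across, 168 mm high, in the tray's far (+x) +y corner. Bystander. Origin in the middle of its base.
- spoon_rest: White ceramic spoon rest, round dish 92 mm across and 18 mm high with a lug along its x to 94 mm, in the tray's near (-x) -y corner. Bystander. Origin in the middle of the dish's base.
Mind the look-alikes: they are no part of the job. Of the things that look like the turnip, the largest one is meant.

How it is judged:
By the outcome, as a careful person would: the job done as asked, in the order asked, and still so for the second after the job is handed in, with the robot touching nothing.
It also fails if it takes over 61 s, if anything falls off the work surface, if the arm or the gripper's body presses on something with over 40 N, if the wrist force passes 120 N, or if a joint passes its speed limit or range.

## Working session

There is one attempt and no reset: what is moved stays moved. The work goes in short steps, Python scripts to look and compute and a tool call to move; the robot and the scene stay as the last step left them, time stands still between calls to the robot, and variables do not carry over. Pictures are saved under pics/ and viewed, and the job is handed in when it is done.

Besides the shell and the picture viewer there is one more tool, called as name([rows], argument=value, ...), one row to a line, values as JSON. arm_command: Moves the arm, as the interface text tells. Its arguments: {"type":"object","properties":{"series":{"type":"array","items":{"type":"array"}},"grip":{"type":"number"},"grip_force":{"type":"number"}},"required":["series"]}

```bash
mkdir -p pics; ls
python3 - <<'E'
from station import *
import cv2,pickle
s=read_state();print(s)
d={}
for n in("scene","top","wrist"):
    c=capture(n);d[n]=c;cv2.imwrite(f"pics/{n}0.png",c["img"])
    print(n,{k:v for k,v in c.items() if k!="img"})
pickle.dump(d,open("c0.pkl","wb"))
E
```

```text
pics
{'clock': 0.0, 'joints': array([ 1.20310559,  0.32181603, -0.07009828,  1.45166876,  0.02260498,
        1.37081344, -0.05688824]), 'dq': array([-1.23045856e-03,  7.62612760e-04,  8.05271558e-04,  2.38438548e-04,
       -6.19721097e-05,  8.13316276e-04,  9.01353083e-04]), 'tau': array([-1.14904367e-03, -4.93588901e+01, -3.83173954e-01, -3.14331257e+01,
        1.30286757e-02,  1.15184358e-02, -9.19917028e-06]), 'ee_pos': array([ 0.24193748, -0.60271315,  0.23023128]), 'tool_rot': array([[ 9.27978007e-01,  3.72634095e-01, -8.06440730e-04],
       [ 3.72634955e-01, -9.27976380e-01,  1.74052649e-03],
       [-9.97784342e-05, -1.91567831e-03, -9.99998160e-01]]), 'wrist_force': array([-0.15234459, -0.30698321, -0.54503343]), 'moment': array([ 0.03175038, -0.04821195,  0.00468145]), 'grip_width': 0.9996992608272597}
scene {'camera_matrix': array([[533.76845659,   0.        , 272.68379721],
       [  0.        , 533.76845659, 209.02508376],
       [  0.        ,   0.        ,   1.        ]]), 'R': array([[ 0.58976238,  0.80741883,  0.01597424],
       [ 0.60665673, -0.42989004, -0.6687
[... 320 characters left out ...]
2051,  0.01467558],
       [-0.99007136, -0.02512009, -0.13830287],
       [ 0.13861903, -0.01130571, -0.99028125]]), 't': array([-0.23984735,  0.55803927,  1.42387757])}
wrist {'camera_matrix': array([[325.08294638,   0.        , 279.13467711],
       [  0.        , 325.08294638, 211.83390111],
       [  0.        ,   0.        ,   1.        ]]), 'mount': array([[ 2.81796230e-04, -9.52517721e-01, -3.04483024e-01,
         7.79500161e-02],
       [ 9.99999370e-01, -6.25155810e-05,  1.12105840e-03,
        -4.25641517e-05],
       [-1.08686293e-03, -3.04483148e-01,  9.52517103e-01,
        -1.42543779e-01],
       [ 0.00000000e+00,  0.00000000e+00,  0.00000000e+00,
         1.00000000e+00]])}
```

View pics/scene0.png

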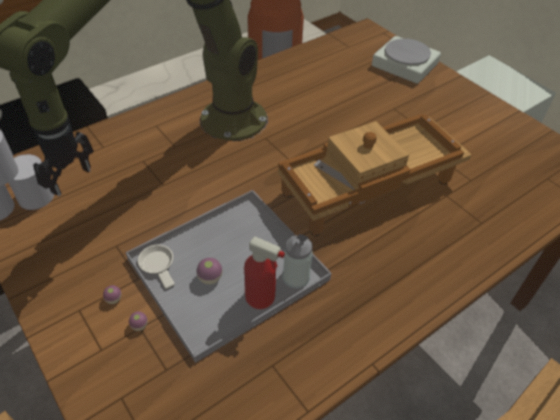

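View pics/top0.png

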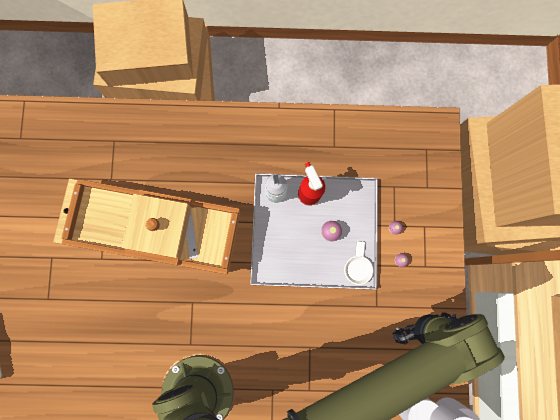

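View pics/wrist0.png

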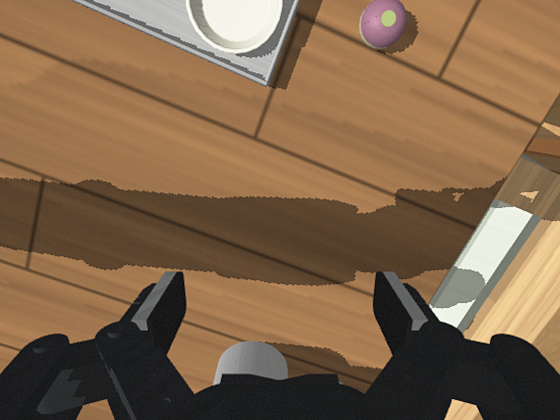

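Run:
```python
import cv2,pickle
d=pickle.load(open("c0.pkl","rb"))
t=d["top"]["img"];s=d["scene"]["img"]
def up(i,x0,y0,x1,y1,k,n): cv2.imwrite("pics/"+n,cv2.resize(i[y0:y1,x0:x1],None,fx=k,fy=k,interpolation=cv2.INTER_CUBIC))
up(t,50,170,250,280,4,"t_cut.png")
up(t,240,160,420,300,4,"t_tray.png")
up(s,270,110,470,220,4,"s_cut.png")
```

```text
(no output)
```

View pics/t_cut.png

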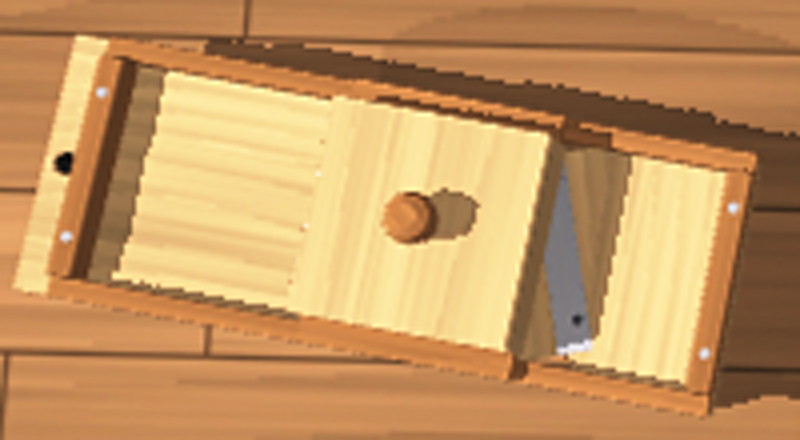

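View pics/t_tray.png

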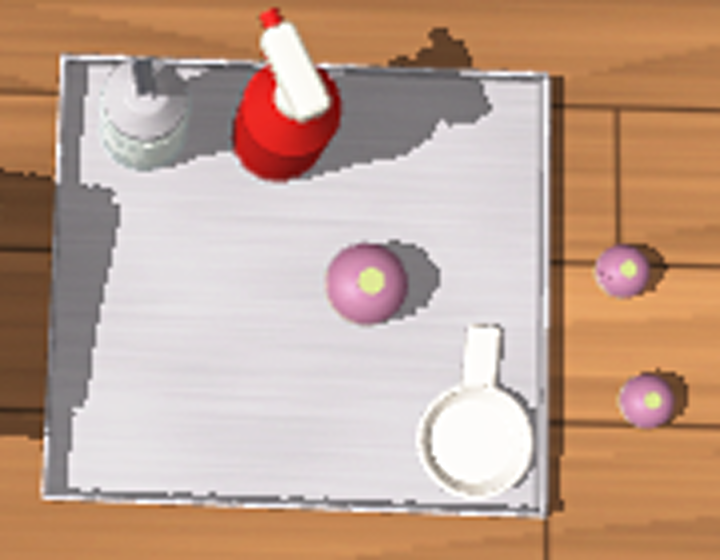

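View pics/s_cut.png

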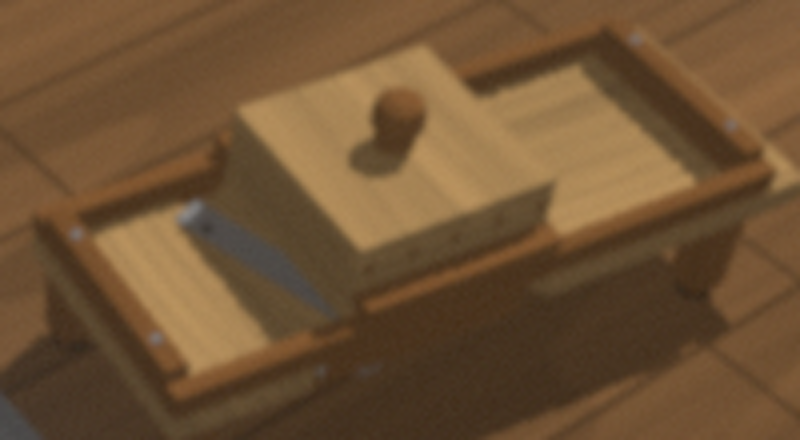

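```bash
cat > h.py <<'E'
import numpy as np,pickle
from scipy.optimize import least_squares
def proj(c,X):
    X=np.atleast_2d(X); p=(c["R"]@X.T).T+c["t"]; k=c["camera_matrix"]; q=(k@p.T).T
    return q[:,:2]/q[:,2:]
def ray(c,uv,z):
    r=c["R"].T@np.linalg.solve(c["camera_matrix"],[*uv,1.]);o=-c["R"].T@c["t"]
    return o+r*(z-o[2])/r[2]
def rz(a): return np.array([[np.cos(a),-np.sin(a),0],[np.sin(a),np.cos(a),0],[0,0,1]])
E
python3 - <<'E'
from h import *
d=pickle.load(open("c0.pkl","rb"));T,S=d["top"],d["scene"]
f=lambda p:np.array(p)/4+[50,170]
g=lambda p:np.array(p)/4+[270,110]
h=lambda p:np.array(p)/4+[240,160]
# (cam, uv, local, islid)
F=[(T,f((15,290)),(.285,.1,.102),0),(T,f((78,36)),(.285,-.1,.102),0),
(T,f((335,95)),(.08,-.08,.177),1),(T,f((550,133)),(-.08,-.08,.177),1),(T,f((290,314)),(.08,.08,.177),1),(T,f((508,350)),(-.08,.08,.177),1),
(T,f((410,218)),(0,0,.203),1),
(S,g((425,45)),(.08,.08,.177),1),(S,g((238,105)),(-.08,.08,.177),1),(S,g((555,185)),(.08,-.08,.177),1),(S,g((362,250)),(-.08,-.08,.177),1),(S,g((398,114)),(0,0,.203),1)]
def res(p,full=False):
    o=[]
    for c,uv,l,i in F:
        X=rz(p[2])@(np.array(l)+[p[3]*i,0,p[4]])+[p[0],p[1],0]
        o.append(proj(c,X)[0]-uv)
    return np.array(o) if full else np.array(o).ravel()
r=least_squares(res,[.5,.25,1.5,-.05,0],loss="soft_l1");p=r.x
print("cutter",p,np.degrees(p[2]));print(res(p,True).round(2))
R=rz(p[2])
for n,x in(("knob",p[3]),("home",.15)): print(n,R@[x,0,.199+p[4]]+[p[0],p[1],0])
cs=[((62,57),(.18,.2)),((548,73),(.18,-.2)),((546,517),(-.18,-.2)),((43,498),(-.18,.2))]
W=[ray(T,h(uv),.028) for uv,_ in cs];print("tray",np.array(W).round(4))
def rt(q): return np.concatenate([(rz(q[2])@[*l,0.]+[q[0],q[1],0]-w)[:2] for (_,l),w in zip(cs,W)])
q=least_squares(rt,[.5,-.3,0]).x;print(q,np.degrees(q[2]),rt(q).round(4))
print("lidgoal",rz(q[2])@[-.05,.112,0]+[q[0],q[1],0])
tp=ray(T,h((367,284)),.033);print("turnip",tp,"in tray",rz(-q[2])@(tp-[q[0],q[1],0]))
uvs=proj(S,tp)[0];print("turnip in scene",uvs)
print("spoon",ray(T,h((475,437)),.018),"spray",ray(T,h((280,135)),.12),"sugar",ray(T,h((146,145)),.004))
E
```

```text
cutter [ 0.50249151  0.1425972   1.4191968  -0.02206842 -0.00437664] 81.313986841961
[[ 0.08  0.07]
 [-0.04 -0.29]
 [-0.45 -0.29]
 [-0.15 -0.21]
 [-1.33 -0.83]
 [-0.87 -0.02]
 [-0.24 -0.34]
 [-1.26 -0.05]
 [-1.88  1.06]
 [ 0.12 -1.51]
 [-0.95  0.66]
 [-0.43  0.15]]
knob [0.49915875 0.12078189 0.19462336]
home [0.52514444 0.29087682 0.19462336]
tray [[ 0.6893 -0.1609  0.028 ]
 [ 0.6865 -0.5581  0.028 ]
 [ 0.3284 -0.5538  0.028 ]
 [ 0.334  -0.1563  0.028 ]]
[ 0.50955987 -0.35728506 -0.01149362] -0.6585360978243802 [ 0.0025  0.0015  0.0007 -0.0012 -0.0011 -0.0014 -0.0022  0.0011]
lidgoal [ 0.46085043 -0.24471779  0.        ]
turnip [ 0.50920323 -0.41033453  0.033     ] in tray [ 0.00025311 -0.05305007  0.033     ]
turnip in scene [207.91906698 269.91598808]
spoon [ 0.38998529 -0.49967118  0.018     ] spray [ 0.61249167 -0.33139225  0.12      ] sugar [ 0.62256799 -0.23136747  0.004     ]
```

arm_command([
  [[22,42,10],[0,0,0]],
  [[22,42,10],[0,0,0]],
  [[22,42,10],[0,0,0]],
  [[22,42,10],[0,0,0]],
  [[22,42,10],[0,0,6]],
  [[22,42,10],[0,0,6]],
  [[20,42,10],[0,0,6]],
  [[10,42,0],[0,0,6]],
  [[10,42,0],[0,0,6]],
  [[10,42,0],[0,0,6]],
  [[10,42,0],[0,0,6]],
  [[10,42,0],[0,0,6]],
], grip=1)

```text
clock: 1.35
ee_pos: [0.4414, -0.0828, 0.2972]
tool_rot: [[0.326, 0.945, -0.007], [0.945, -0.326, -0.004], [-0.006, -0.005, -1.0]]
wrist_force: [0.5, -0.7, -0.3]
grip_width: 0.999
```

arm_command([
  [[12,41,0],[0,0,2]],
  [[12,41,0],[0,0,2]],
  [[12,41,0],[0,0,2]],
  [[12,41,0],[0,0,2]],
  [[10,40,0],[0,0,2]],
  [[0,0,0],[0,0,0]],
])

```text
clock: 1.95
ee_pos: [0.4985, 0.1372, 0.2974]
tool_rot: [[0.137, 0.99, -0.003], [0.99, -0.137, -0.004], [-0.005, -0.003, -1.0]]
wrist_force: [0.4, 0.6, -0.1]
grip_width: 0.999
```

Run:
```python
from station import *
import cv2,pickle
s=read_state();c=capture("wrist");pickle.dump((s,c),open("w1.pkl","wb"))
print(s["ee_pos"],s["tool_rot"],s["joints"]);cv2.imwrite("pics/w1.png",c["img"])
```

```text
[0.49851627 0.13717932 0.29743808] [[ 0.1374759   0.99049999 -0.00318616]
 [ 0.99049393 -0.13748892 -0.00430964]
 [-0.00470676 -0.0025634  -0.99998564]] [ 0.46584931  0.05811334 -0.81262284  1.645577    0.04543376  1.46060957
 -0.48904455]
```

View pics/w1.png

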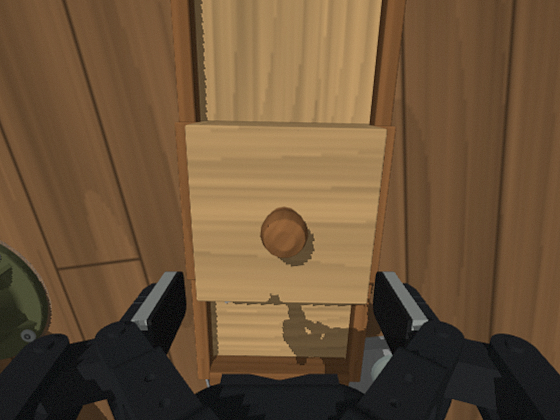

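```bash
cat >> h.py <<'E'
def wray(s,c,uv,z):
    M=np.array(c["mount"]);k=c["camera_matrix"]
    Rt=np.array(s["tool_rot"]);o=np.array(s["ee_pos"])+Rt@M[:3,3]
    r=Rt@M[:3,:3]@np.linalg.solve(k,[*uv,1.]);return o+r*(z-o[2])/r[2]
E
python3 - <<'E'
from h import *
s,c=pickle.load(open("w1.pkl","rb"))
print("knob",wray(s,c,(285,233),.201))
P=[wray(s,c,u,.177) for u in((187,128),(386,131),(367,304),(200,300))]
print(np.array(P).round(4),np.mean(P,0))
for i in range(4):
  e=P[(i+1)%4]-P[i];print(np.linalg.norm(e),np.degrees(np.arctan2(e[1],e[0])))
E
```

```text
knob [0.50068106 0.12006477 0.201     ]
[[0.4353 0.2087 0.177 ]
 [0.5897 0.185  0.177 ]
 [0.5664 0.0293 0.177 ]
 [0.4124 0.0548 0.177 ]] [0.50095025 0.11944612 0.177     ]
0.15620894207523164 -8.718184799323868
0.1574882620283956 -98.51680718021522
0.15606107830074917 170.60086101510845
0.15563419432186934 81.54408505640345
```

arm_command([
  [[2,-17,-20],[0,0,0]],
  [[0,0,-40],[0,0,0]],
  [[0,0,-30],[0,0,0]],
  [[0,0,-13],[0,0,0]],
  [[0,0,0],[0,0,0]],
])

```text
clock: 2.5
ee_pos: [0.5007, 0.11, 0.1913]
tool_rot: [[0.148, 0.989, -0.003], [0.989, -0.149, -0.011], [-0.011, -0.001, -1.0]]
wrist_force: [0.7, 0.6, 0.9]
grip_width: 0.999
```

arm_command([
  [[0,10,0],[0.6,-0.2,-0.3]],
  [[0,0,-9],[0,0,0]],
  [[0,0,0],[0,0,0]],
])

```text
clock: 2.8
ee_pos: [0.5026, 0.1202, 0.1848]
tool_rot: [[0.156, 0.988, 0.006], [0.988, -0.156, 0.0], [0.001, 0.005, -1.0]]
wrist_force: [-0.7, -0.2, 0.2]
grip_width: 0.999
```

arm_command([
  [[-2,0,-4],[0,0,0]],
  [[0,0,0],[0,0,0]],
])

```text
clock: 3.0
ee_pos: [0.5013, 0.1208, 0.1818]
tool_rot: [[0.156, 0.988, 0.008], [0.988, -0.156, 0.001], [0.002, 0.008, -1.0]]
wrist_force: [-0.7, 0.7, 0.4]
grip_width: 1.0
```

arm_command([
  [[0,0,0],[0,0,0]],
  [[0,0,0],[0,0,0]],
  [[0,0,0],[0,0,0]],
  [[0,0,0],[0,0,0]],
  [[0,0,0],[0,0,0]],
  [[0,0,0],[0,0,0]],
  [[0,0,0],[0,0,0]],
  [[0,0,0],[0,0,0]],
], grip=-1, grip_force=50)

```text
clock: 3.8
ee_pos: [0.5013, 0.121, 0.183]
tool_rot: [[0.155, 0.988, 0.008], [0.988, -0.155, 0.0], [0.002, 0.008, -1.0]]
wrist_force: [-0.3, 0.2, 0.5]
grip_width: 0.412
```

Run:
```python
from station import *
import cv2
c=capture("wrist");cv2.imwrite("pics/w2.png",c["img"])
```

```text
(no output)
```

View pics/w2.png

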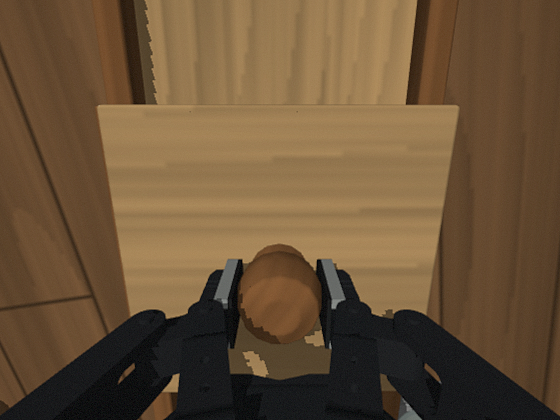

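arm_command([
  [[2,10,0],[0,0,0]],
  [[3,20,0],[0,0,0]],
  [[3,20,0],[0,0,0]],
  [[3,20,0],[0,0,0]],
  [[3,20,0],[0,0,0]],
  [[3,20,0],[0,0,0]],
  [[0,0,0],[0,0,0]],
])

```text
clock: 4.55
ee_pos: [0.5179, 0.2268, 0.183]
tool_rot: [[0.162, 0.987, 0.004], [0.987, -0.162, -0.013], [-0.012, 0.006, -1.0]]
wrist_force: [-0.5, 2.9, 2.5]
grip_width: 0.415
```

arm_command([
  [[2,15,0],[0.4,0,0]],
  [[2,15,0],[0.3,0,0]],
  [[2,12,0],[0,0,0]],
  [[1,8,0],[0,0,0]],
  [[0,0,0],[0,0,0]],
])

```text
clock: 5.05
ee_pos: [0.5256, 0.274, 0.183]
tool_rot: [[0.166, 0.986, 0.002], [0.986, -0.166, -0.008], [-0.007, 0.003, -1.0]]
wrist_force: [-0.6, 1.4, 1.0]
grip_width: 0.415
```

arm_command([
  [[1,6,0],[0.2,0,-0.3]],
  [[1,6,0],[0.2,0,0]],
  [[1,5,0],[0,0,0]],
  [[0,5,0],[0,0,0]],
])

```text
clock: 5.45
ee_pos: [0.5289, 0.2952, 0.183]
tool_rot: [[0.172, 0.985, 0.001], [0.985, -0.172, -0.004], [-0.004, 0.002, -1.0]]
wrist_force: [0.9, -2.4, 2.9]
grip_width: 0.416
```

arm_command([
  [[0,4,0],[0,0,0]],
  [[0,4,0],[0,0,0]],
])

```text
clock: 5.65
ee_pos: [0.529, 0.2951, 0.183]
tool_rot: [[0.175, 0.985, -0.002], [0.984, -0.175, -0.021], [-0.021, 0.001, -1.0]]
wrist_force: [-6.2, -11.9, 9.3]
grip_width: 0.415
```

arm_command([
  [[0,2,0],[0,0,0]],
  [[0,0,0],[0,0,0]],
])

```text
clock: 5.85
ee_pos: [0.5289, 0.2948, 0.183]
tool_rot: [[0.175, 0.984, -0.004], [0.984, -0.175, -0.026], [-0.026, 0.001, -1.0]]
wrist_force: [-1.9, -0.4, 1.4]
grip_width: 0.413
```

Run:
```python
from station import *
import cv2
s=read_state();print(s["ee_pos"],s["wrist_force"],s["joints"])
c=capture("top");cv2.imwrite("pics/t2.png",cv2.resize(c["img"][170:290,50:250],None,fx=4,fy=4,interpolation=2))
c=capture("wrist");cv2.imwrite("pics/w3.png",c["img"])
```

```text
[0.52893551 0.29479915 0.18304098] [-1.93127643 -0.37226414  1.40879854] [ 0.10724028  0.38013429 -0.84000571  1.59409516  0.30729872  1.31890707
 -0.95690059]
```

View pics/t2.png

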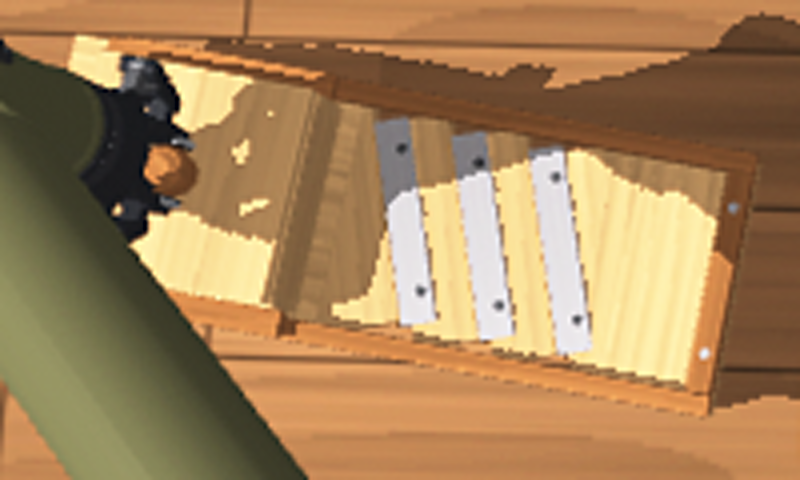

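View pics/w3.png

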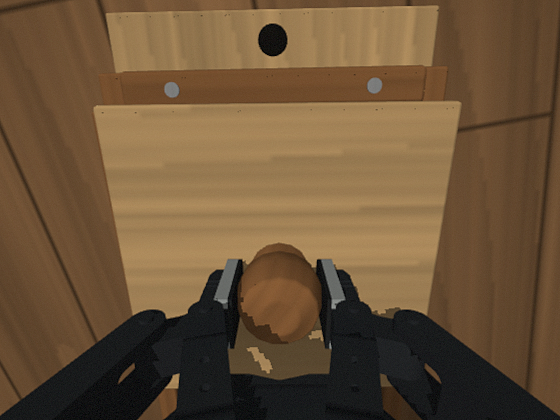

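arm_command([
  [[0,0,0],[0.8,-0.2,0]],
  [[0,0,0],[0.7,0,0]],
  [[0,0,0],[0,0,0]],
])

```text
clock: 6.25
ee_pos: [0.529, 0.2953, 0.183]
tool_rot: [[0.175, 0.985, 0.001], [0.985, -0.175, 0.003], [0.003, 0.0, -1.0]]
wrist_force: [-2.4, -1.8, 3.1]
grip_width: 0.413
```

arm_command([
  [[0,0,5],[0,0,0]],
  [[0,0,5],[0,0,0]],
  [[0,0,8],[0,0,0]],
  [[0,0,8],[0,0,0]],
  [[0,0,10],[0,0,0]],
  [[0,0,10],[0,0,0]],
  [[0,0,15],[0,0,0]],
  [[0,0,15],[0,0,0]],
  [[0,0,0],[0,0,0]],
])

```text
clock: 7.15
ee_pos: [0.5285, 0.2964, 0.2635]
tool_rot: [[0.178, 0.984, -0.002], [0.984, -0.178, 0.008], [0.007, -0.003, -1.0]]
wrist_force: [0.5, -0.4, -4.3]
grip_width: 0.412
```

Run:
```python
from station import *
import cv2
c=capture("wrist");cv2.imwrite("pics/w4.png",c["img"])
c=capture("scene");cv2.imwrite("pics/s4.png",c["img"])
```

```text
(no output)
```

View pics/w4.png

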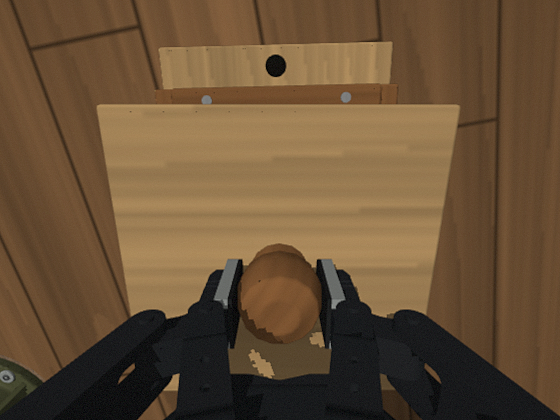

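View pics/s4.png

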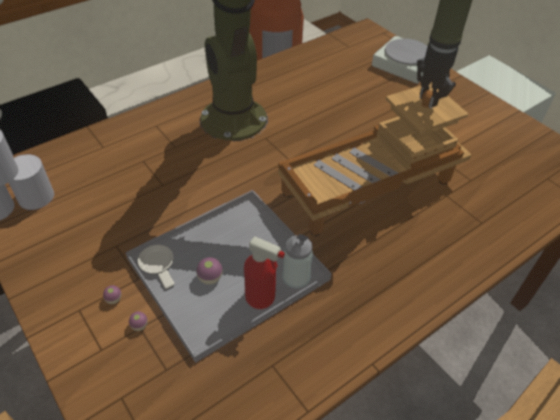

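arm_command([
  [[-3,-20,5],[0,0,0]],
  [[-5,-35,5],[0,0,1]],
  [[-6,-40,0],[0,0,1]],
  [[-6,-40,0],[0,0,1]],
  [[-6,-40,0],[0,0,1]],
  [[-6,-40,0],[0,0,1]],
  [[-6,-40,0],[0,0,1]],
  [[-6,-40,0],[0,0,1]],
  [[-6,-40,0],[0,0,1]],
  [[-6,-40,0],[0,0,1]],
  [[-6,-30,0],[0,0,0]],
  [[0,0,0],[0,0,0]],
])

```text
clock: 8.45
ee_pos: [0.4516, -0.1229, 0.2622]
tool_rot: [[0.01, 1.0, -0.021], [1.0, -0.01, 0.005], [0.005, -0.021, -1.0]]
wrist_force: [-0.1, -0.3, -4.6]
grip_width: 0.41
```

arm_command([
  [[-1,-35,0],[0,-0.4,0]],
  [[-1,-35,0],[0,-0.4,-0.3]],
  [[-1,-30,0],[0,-0.4,0]],
  [[-1,-18,0],[0,0,0]],
  [[0,0,0],[0,0,0]],
])

```text
clock: 8.95
ee_pos: [0.4455, -0.2422, 0.2588]
tool_rot: [[0.013, 1.0, -0.004], [1.0, -0.013, 0.009], [0.009, -0.004, -1.0]]
wrist_force: [0.2, -0.2, -4.8]
grip_width: 0.413
```

arm_command([
  [[0,-2,-30],[-0.4,-0.2,0]],
  [[0,0,-40],[0,0,0]],
  [[0,0,-40],[0,0,0]],
  [[0,0,-30],[0,0,0]],
  [[0,0,0],[0,0,0]],
])

```text
clock: 9.45
ee_pos: [0.4477, -0.235, 0.1152]
tool_rot: [[0.006, 1.0, 0.002], [1.0, -0.006, 0.007], [0.007, 0.002, -1.0]]
wrist_force: [-0.3, 1.0, -4.0]
grip_width: 0.41
```

Run:
```python
from station import *
import cv2
c=capture("top");cv2.imwrite("pics/t5.png",cv2.resize(c["img"][160:310,230:430],None,fx=4,fy=4,interpolation=2))
c=capture("wrist");cv2.imwrite("pics/w5.png",c["img"])
```

```text
(no output)
```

View pics/t5.png

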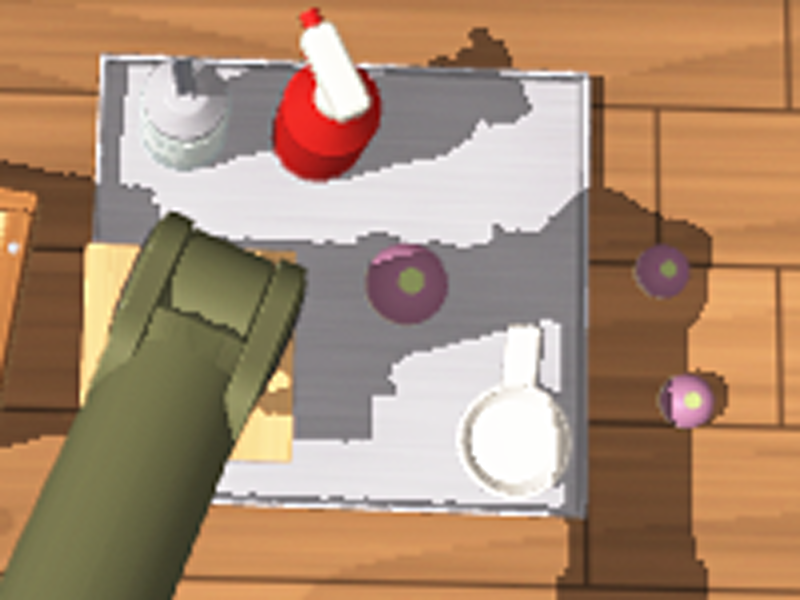

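View pics/w5.png

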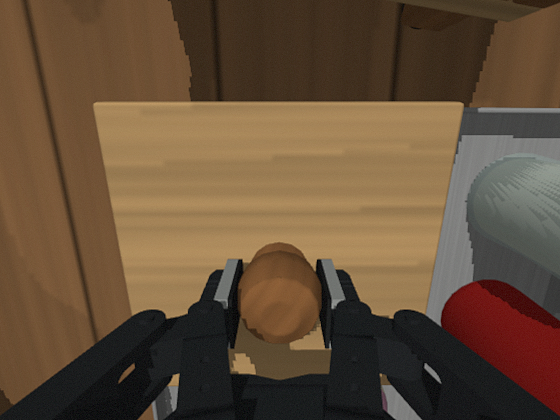

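arm_command([
  [[0,-14,0],[-0.3,0,0]],
  [[0,0,-20],[0,0,0]],
  [[0,0,-20],[0,0,0]],
  [[0,0,-12],[0,0,0]],
  [[0,0,0],[0,0,0]],
])

```text
clock: 10.05
ee_pos: [0.4591, -0.2585, 0.0778]
tool_rot: [[0.007, 1.0, 0.026], [1.0, -0.006, -0.017], [-0.017, 0.026, -1.0]]
wrist_force: [0.4, 0.9, -3.5]
grip_width: 0.414
```

arm_command([
  [[-6,4,0],[0.5,0.7,0]],
  [[-6,4,0],[0.5,0.7,0]],
  [[0,0,0],[0,0,0]],
  [[0,0,0],[0,0,0]],
])

```text
clock: 10.45
ee_pos: [0.4484, -0.2519, 0.082]
tool_rot: [[0.007, 1.0, 0.004], [1.0, -0.007, -0.002], [-0.002, 0.004, -1.0]]
wrist_force: [-0.4, 0.1, -4.4]
grip_width: 0.416
```

Level and in place. Lowering gently.

arm_command([
  [[0,0,-8],[0,0,0]],
  [[0,0,-8],[0,0,0]],
  [[0,0,-6],[0,0,0]],
  [[0,0,0],[0,0,0]],
])

```text
clock: 10.85
ee_pos: [0.4486, -0.2519, 0.0585]
tool_rot: [[0.007, 1.0, 0.005], [1.0, -0.007, -0.002], [-0.002, 0.005, -1.0]]
wrist_force: [-0.9, -0.4, -4.2]
grip_width: 0.411
```

arm_command([
  [[0,0,-4],[0,0,0]],
  [[0,0,-3],[0,0,0]],
  [[0,0,-2],[0,0,0]],
  [[0,0,0],[0,0,0]],
])

```text
clock: 11.25
ee_pos: [0.4488, -0.2516, 0.0485]
tool_rot: [[0.007, 1.0, 0.005], [1.0, -0.007, -0.002], [-0.002, 0.005, -1.0]]
wrist_force: [1.0, 0.3, -2.7]
grip_width: 0.417
```

arm_command([
  [[0,0,-1],[0,0,0]],
  [[0,0,-1],[0,0,0]],
  [[0,0,0],[0,0,0]],
])

```text
clock: 11.55
ee_pos: [0.4492, -0.2519, 0.0484]
tool_rot: [[0.007, 1.0, 0.005], [1.0, -0.007, -0.003], [-0.003, 0.005, -1.0]]
wrist_force: [-0.4, -0.0, -4.1]
grip_width: 0.414
```

arm_command([
  [[0,0,-3],[0,0,0]],
  [[0,0,0],[0,0,0]],
])

```text
clock: 11.75
ee_pos: [0.45, -0.2525, 0.0487]
tool_rot: [[0.007, 1.0, 0.005], [1.0, -0.007, -0.005], [-0.005, 0.005, -1.0]]
wrist_force: [-0.2, 0.0, -4.0]
grip_width: 0.414
```

arm_command([
  [[0,0,-4],[0,0,0]],
])

```text
clock: 11.85
ee_pos: [0.4506, -0.2528, 0.0478]
tool_rot: [[0.007, 1.0, 0.005], [1.0, -0.007, -0.006], [-0.006, 0.005, -1.0]]
wrist_force: [-14.5, 9.2, 44.1]
grip_width: 0.409
```

arm_command([
  [[0,0,1],[0,0,0]],
  [[0,0,0],[0,0,0]],
])

```text
clock: 12.05
ee_pos: [0.4515, -0.2534, 0.0495]
tool_rot: [[0.007, 1.0, 0.007], [1.0, -0.007, -0.007], [-0.007, 0.007, -1.0]]
wrist_force: [0.8, -0.3, -4.2]
grip_width: 0.412
```

arm_command([
  [[0,0,0],[0,0,0]],
  [[0,0,0],[0,0,0]],
  [[0,0,0],[0,0,0]],
  [[0,0,0],[0,0,0]],
  [[0,0,0],[0,0,0]],
  [[0,0,0],[0,0,0]],
], grip=1)

```text
clock: 12.65
ee_pos: [0.4527, -0.2541, 0.0492]
tool_rot: [[0.007, 1.0, 0.01], [1.0, -0.007, -0.008], [-0.008, 0.01, -1.0]]
wrist_force: [0.7, 0.7, -0.1]
grip_width: 1.0
```

Run:
```python
from station import *
import cv2
c=capture("wrist");cv2.imwrite("pics/w6.png",c["img"])
```

```text
(no output)
```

View pics/w6.png

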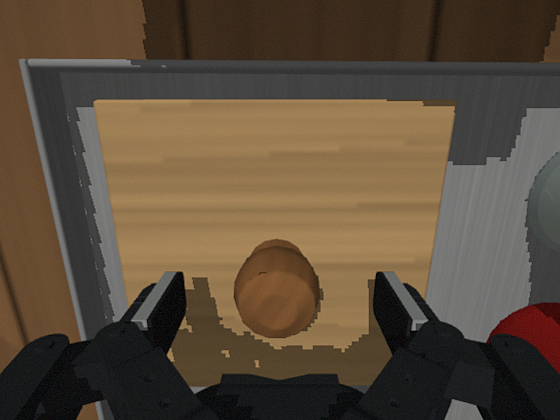

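arm_command([
  [[0,0,10],[0.4,0.5,0]],
  [[0,0,30],[0,0,0]],
  [[0,0,40],[0,0,0]],
  [[0,0,40],[0,0,0]],
  [[0,0,40],[0,0,0]],
  [[14,-38,0],[0,0,0]],
  [[14,-38,0],[0,0,0]],
  [[14,-38,0],[0,0,0]],
  [[10,-30,0],[0,0,0]],
  [[0,0,0],[0,0,0]],
  [[0,0,0],[0,0,0]],
])

```text
clock: 13.8
ee_pos: [0.5047, -0.4013, 0.2172]
tool_rot: [[0.004, 1.0, 0.002], [1.0, -0.004, -0.003], [-0.003, 0.002, -1.0]]
wrist_force: [-0.1, 1.8, 0.9]
grip_width: 1.001
```

Run:
```python
from station import *
import cv2,pickle
s=read_state();c=capture("wrist");pickle.dump((s,c),open("w7.pkl","wb"))
print(s["ee_pos"]);cv2.imwrite("pics/w7.png",c["img"])
```

```text
[ 0.50469271 -0.40133606  0.21718126]
```

View pics/w7.png

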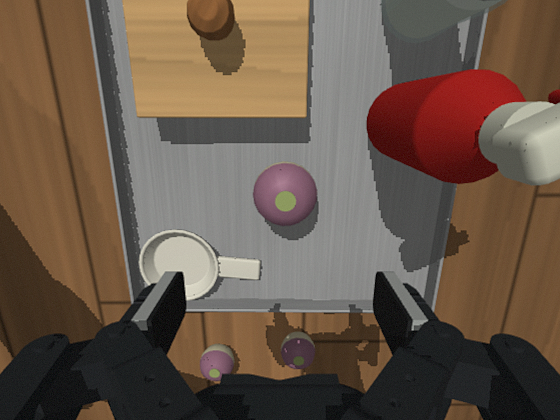

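Run:
```python
from h import *
s,c=pickle.load(open("w7.pkl","rb"))
print(wray(s,c,(285,194),.034),wray(s,c,(286,202),.059))
print(wray(s,c,(367,120),.03))
```

```text
[ 0.51117178 -0.4091229   0.034     ] [ 0.51165169 -0.41045157  0.059     ]
[ 0.59122062 -0.33590522  0.03      ]
```

arm_command([
  [[6,-8,-10],[0,0,0]],
  [[0,0,-40],[0,0,0]],
  [[0,0,-40],[0,0,0]],
  [[0,0,-35],[0,0,0]],
  [[0,0,0],[0,0,0]],
  [[0,0,0],[0,0,0]],
])

```text
clock: 14.45
ee_pos: [0.5126, -0.4052, 0.0895]
tool_rot: [[-0.003, 1.0, 0.005], [1.0, 0.003, -0.006], [-0.006, 0.005, -1.0]]
wrist_force: [-0.4, 0.0, 1.7]
grip_width: 0.998
```

arm_command([
  [[-1,-5,-15],[0.3,0.3,0]],
  [[0,0,-20],[0,0,0]],
  [[0,0,-20],[0,0,0]],
  [[0,0,0],[0,0,0]],
  [[0,0,0],[0,0,0]],
])

```text
clock: 14.95
ee_pos: [0.5164, -0.4148, 0.0402]
tool_rot: [[-0.003, 1.0, 0.01], [1.0, 0.003, -0.01], [-0.01, 0.01, -1.0]]
wrist_force: [0.5, 0.1, 1.3]
grip_width: 0.999
```

arm_command([
  [[-5,5,0],[0.6,0.6,0]],
  [[0,0,-8],[0,0,0]],
  [[0,0,-8],[0,0,0]],
  [[0,0,-8],[0,0,0]],
  [[0,0,0],[0,0,0]],
])

```text
clock: 15.45
ee_pos: [0.5129, -0.4114, 0.0187]
tool_rot: [[-0.003, 1.0, 0.003], [1.0, 0.003, -0.003], [-0.003, 0.003, -1.0]]
wrist_force: [-0.1, 0.1, 0.4]
grip_width: 1.003
```

arm_command([
  [[-1,1,-6],[0,0,0]],
  [[0,0,0],[0,0,0]],
])

```text
clock: 15.65
ee_pos: [0.5117, -0.41, 0.0117]
tool_rot: [[-0.003, 1.0, 0.003], [1.0, 0.003, -0.003], [-0.003, 0.003, -1.0]]
wrist_force: [-0.7, 0.2, 0.0]
grip_width: 1.0
```

arm_command([
  [[0,0,0],[0,0,0]],
  [[0,0,0],[0,0,0]],
  [[0,0,0],[0,0,0]],
  [[0,0,0],[0,0,0]],
  [[0,0,0],[0,0,0]],
  [[0,0,0],[0,0,0]],
], grip=-1, grip_force=35)

```text
clock: 16.25
ee_pos: [0.5117, -0.41, 0.0119]
tool_rot: [[-0.003, 1.0, 0.003], [1.0, 0.003, -0.003], [-0.003, 0.003, -1.0]]
wrist_force: [-0.0, -0.3, -1.0]
grip_width: 0.75
```

arm_command([
  [[0,0,10],[0,0,0]],
  [[0,0,25],[0,0,0]],
  [[0,0,40],[0,0,0]],
  [[0,0,40],[0,0,0]],
  [[0,0,40],[0,0,0]],
  [[0,0,40],[0,0,0]],
  [[0,0,40],[0,0,0]],
  [[0,0,0],[0,0,0]],
])

```text
clock: 17.05
ee_pos: [0.5087, -0.4069, 0.2592]
tool_rot: [[-0.004, 1.0, 0.002], [1.0, 0.004, -0.001], [-0.001, 0.002, -1.0]]
wrist_force: [0.5, 0.5, -0.3]
grip_width: 0.751
```

Run:
```python
from station import *
import cv2,pickle
c=capture("wrist");cv2.imwrite("pics/w8.png",c["img"])
c=capture("top");pickle.dump(c,open("t8.pkl","wb"));cv2.imwrite("pics/t8.png",cv2.resize(c["img"][170:280,50:250],None,fx=4,fy=4,interpolation=2))
```

```text
(no output)
```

View pics/w8.png

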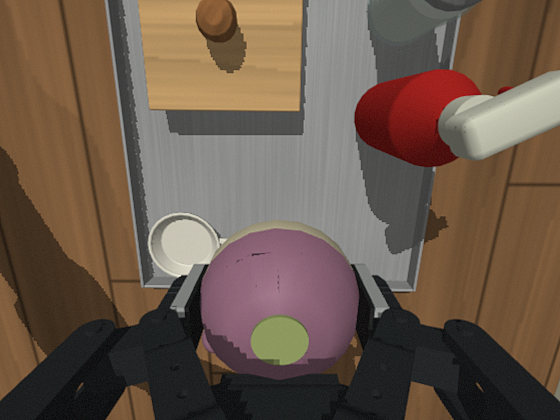

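View pics/t8.png

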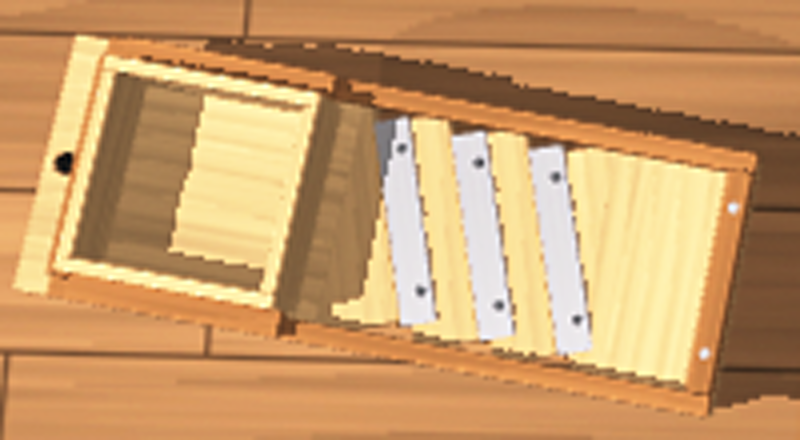

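Run:
```python
from h import *
T=pickle.load(open("t8.pkl","rb"))
P=[ray(T,np.array(u)/4+[50,170],.165) for u in((105,55),(325,93),(272,308),(52,270))]
print(np.array(P).round(4),np.mean(P,0))
```

```text
[[0.6162 0.3583 0.165 ]
 [0.5921 0.1961 0.165 ]
 [0.4343 0.2236 0.165 ]
 [0.4578 0.3831 0.165 ]] [0.52507459 0.29025952 0.165     ]
```

arm_command([
  [[-2,25,0],[0,0,0]],
  [[-2,40,0],[0,0,-1]],
  [[0,45,0],[0,0,-1]],
  [[0,45,0],[0,0,-1]],
  [[0,45,0],[0,0,-1]],
  [[0,45,0],[0,0,-1]],
  [[1,45,0],[0,0,-1]],
  [[2,45,0],[0,0,-1]],
  [[2,45,0],[0,0,-1]],
  [[2,45,0],[0,0,-1]],
  [[2,45,0],[0,0,0]],
  [[2,45,0],[0,0,0]],
])

```text
clock: 18.35
ee_pos: [0.4944, 0.1202, 0.2304]
tool_rot: [[0.177, 0.983, -0.038], [0.984, -0.177, 0.013], [0.006, -0.04, -0.999]]
wrist_force: [0.6, -0.2, -2.7]
grip_width: 0.751
```

arm_command([
  [[7,38,4],[-0.2,-0.7,0]],
  [[7,38,4],[-0.2,-0.7,0.5]],
  [[7,38,4],[-0.2,-0.7,0.5]],
  [[7,35,0],[0,0,0]],
  [[3,15,0],[0,0,0]],
  [[0,0,0],[0,0,0]],
  [[0,0,0],[0,0,0]],
])

```text
clock: 19.05
ee_pos: [0.5155, 0.2957, 0.2307]
tool_rot: [[0.146, 0.989, -0.021], [0.989, -0.146, -0.001], [-0.004, -0.02, -1.0]]
wrist_force: [1.0, 0.2, -1.4]
grip_width: 0.753
```

arm_command([
  [[10,-4,0],[0,-1.1,0]],
  [[0,0,0],[0,0,0]],
  [[0,0,0],[0,0,0]],
])

```text
clock: 19.35
ee_pos: [0.5266, 0.2866, 0.2291]
tool_rot: [[0.151, 0.989, -0.002], [0.989, -0.151, -0.005], [-0.005, -0.001, -1.0]]
wrist_force: [-0.1, -0.3, -1.6]
grip_width: 0.752
```

Run:
```python
from station import *
import cv2,pickle
print(read_state()["ee_pos"])
c=capture("wrist");cv2.imwrite("pics/w9.png",c["img"])
```

```text
[0.52658914 0.2865807  0.22908067]
```

View pics/w9.png

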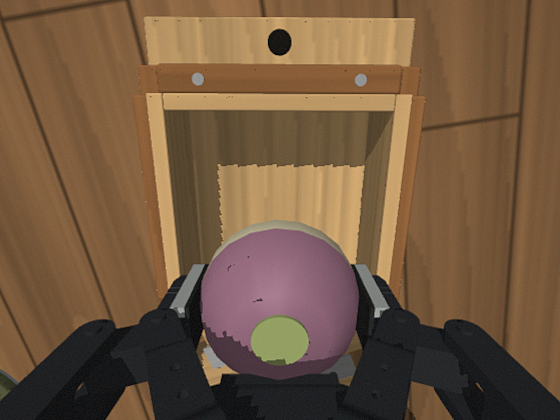

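arm_command([
  [[0,5,0],[0.3,0,0]],
  [[0,0,-20],[0,0,0]],
  [[0,0,-20],[0,0,0]],
  [[0,0,0],[0,0,0]],
])

```text
clock: 19.8
ee_pos: [0.5282, 0.2907, 0.1899]
tool_rot: [[0.155, 0.988, 0.002], [0.988, -0.155, 0.001], [0.002, 0.002, -1.0]]
wrist_force: [0.7, -0.1, -1.9]
grip_width: 0.753
```

arm_command([
  [[-1,0,-15],[0,0,0]],
  [[0,0,-15],[0,0,0]],
  [[0,0,0],[0,0,0]],
])

```text
clock: 20.1
ee_pos: [0.5277, 0.2913, 0.1594]
tool_rot: [[0.155, 0.988, 0.004], [0.988, -0.155, 0.002], [0.003, 0.004, -1.0]]
wrist_force: [-0.5, -0.7, -1.9]
grip_width: 0.751
```

arm_command([
  [[0,0,-15],[0,0,0]],
  [[0,0,-14],[0,0,0]],
  [[0,0,-8],[0,0,0]],
  [[0,0,0],[0,0,0]],
])

```text
clock: 20.5
ee_pos: [0.5277, 0.2914, 0.1192]
tool_rot: [[0.155, 0.988, 0.004], [0.988, -0.155, 0.003], [0.003, 0.004, -1.0]]
wrist_force: [0.5, -0.2, -1.5]
grip_width: 0.754
```

arm_command([
  [[0,0,-4],[0,0,0]],
  [[0,0,-3],[0,0,0]],
  [[0,0,0],[0,0,0]],
])

```text
clock: 20.8
ee_pos: [0.528, 0.2917, 0.112]
tool_rot: [[0.155, 0.988, 0.005], [0.988, -0.155, 0.003], [0.004, 0.004, -1.0]]
wrist_force: [-0.4, 0.5, -1.8]
grip_width: 0.754
```

arm_command([
  [[0,0,-2],[0,0,0]],
  [[0,0,0],[0,0,0]],
])

```text
clock: 21.0
ee_pos: [0.5285, 0.292, 0.1104]
tool_rot: [[0.155, 0.988, 0.006], [0.988, -0.155, 0.004], [0.004, 0.005, -1.0]]
wrist_force: [-0.3, -0.1, -1.4]
grip_width: 0.75
```

arm_command([
  [[0,0,0],[0,0,0]],
  [[0,0,0],[0,0,0]],
  [[0,0,0],[0,0,0]],
  [[0,0,0],[0,0,0]],
  [[0,0,0],[0,0,0]],
], grip=1)

```text
clock: 21.5
ee_pos: [0.5296, 0.2928, 0.1122]
tool_rot: [[0.155, 0.988, 0.009], [0.988, -0.155, 0.005], [0.006, 0.008, -1.0]]
wrist_force: [0.4, 0.5, 0.4]
grip_width: 1.0
```

arm_command([
  [[0,0,8],[0,0,0]],
  [[0,0,15],[0,0,0]],
  [[0,0,20],[0,0,0]],
  [[0,0,30],[0,0,0]],
  [[0,0,40],[0,0,0]],
  [[0,0,40],[0,0,0]],
  [[0,0,0],[0,0,0]],
])

```text
clock: 22.2
ee_pos: [0.5281, 0.2932, 0.2772]
tool_rot: [[0.153, 0.988, 0.011], [0.988, -0.154, 0.007], [0.008, 0.01, -1.0]]
wrist_force: [-0.5, 0.1, -0.4]
grip_width: 1.0
```

Run:
```python
from station import *
import cv2,pickle
print(read_state()["ee_pos"])
c=capture("wrist");cv2.imwrite("pics/w10.png",c["img"])
```

```text
[0.5281099  0.29321792 0.27721622]
```

View pics/w10.png

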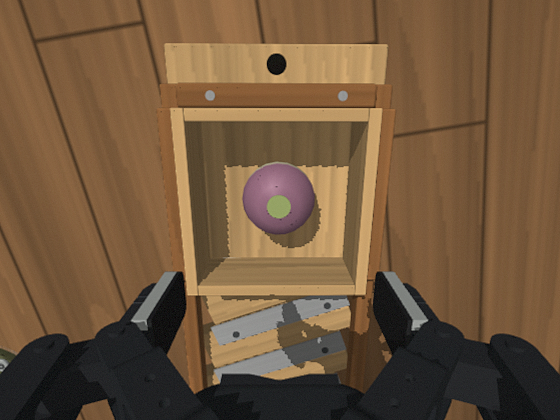

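arm_command([
  [[0,-30,20],[0,0,0]],
  [[-5,-40,0],[0,0,0]],
  [[-5,-40,0],[0,0,0]],
  [[-5,-40,0],[0,0,0]],
  [[-5,-40,0],[0,0,0]],
  [[-5,-40,0],[0,0,0]],
  [[-5,-40,0],[0,0,0]],
  [[0,-20,0],[0,0,0]],
  [[0,0,0],[0,0,0]],
])

```text
clock: 23.15
ee_pos: [0.4883, -0.007, 0.2927]
tool_rot: [[0.15, 0.989, 0.001], [0.989, -0.15, 0.006], [0.006, 0.0, -1.0]]
wrist_force: [0.2, 1.0, 0.2]
grip_width: 0.999
```

Run:
```python
from station import *
import cv2,pickle
print(read_state()["ee_pos"])
c=capture("top");cv2.imwrite("pics/t11.png",cv2.resize(c["img"][160:310,30:430],None,fx=2,fy=2,interpolation=2))
cv2.imwrite("pics/t11b.png",cv2.resize(c["img"][170:270,50:150],None,fx=6,fy=6,interpolation=2))
c=capture("scene");cv2.imwrite("pics/s11.png",c["img"])
```

```text
[ 0.48833913 -0.00700222  0.29273123]
```

View pics/t11.png

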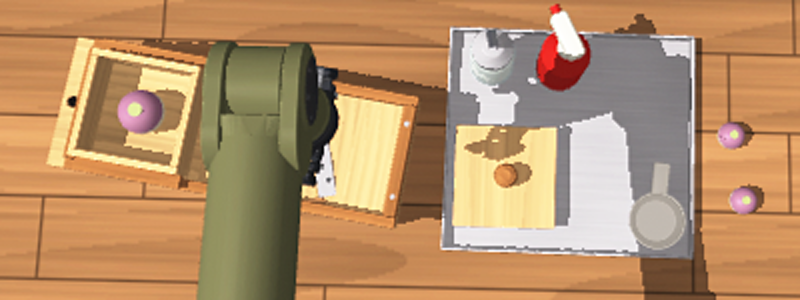

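View pics/t11b.png

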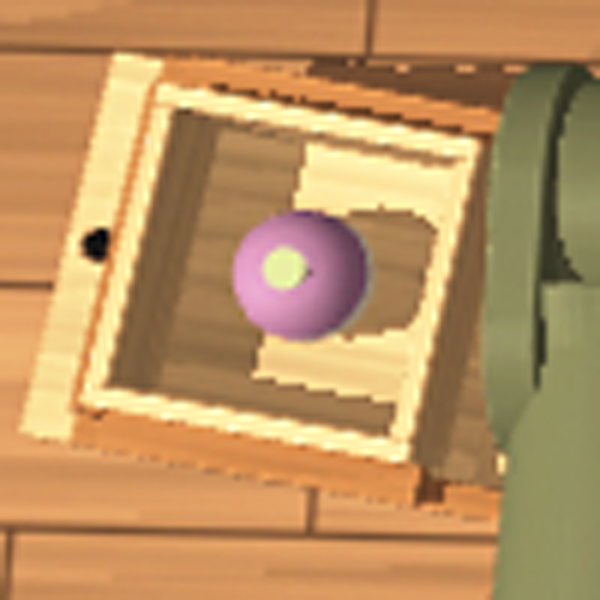

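View pics/s11.png

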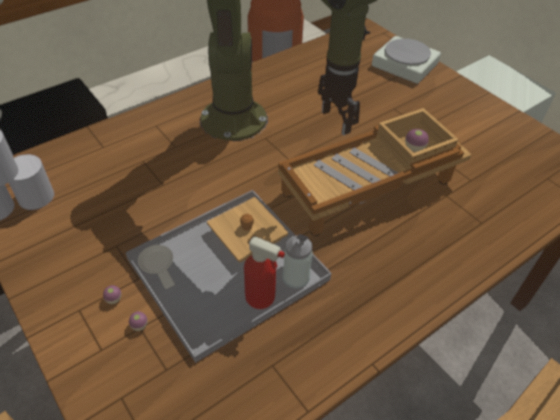

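```bash
python3 -c "
from station import *
print(read_state()['wrist_force'],read_state()['dq'].round(3));print(close_job())"
```

```text
[ 1.21600495  0.34386576 -0.20465305] [-0.026  0.003 -0.037 -0.008 -0.011 -0.002 -0.004]
the job is handed in; nothing more can be done
None
```

The job is done and handed in at about 23 s on the robot clock, in the order asked.

- **Box:** I slid it by the lid's knob until it stopped dead against the plain-end stop. The push rose to about 12 N there with no more travel.
- **Lid:** I lifted it off by the knob and stood it flat, knob up, in the empty part of the tray.
- **Turnip:** I gripped the large turnip from the tray and stood it on the bed in the middle of the box.

The last top and scene pictures show:
- The box is still at the stop, the turnip is inside it and the lid is flat inside the tray walls.
- The spray bottle, sugar dispenser and spoon rest are where they were.
- The open gripper is clear of everything.

**Checks that were off or limited:**
- **Force on the lid:** one probing push while setting it down briefly read 44 N at the wrist. It went through the gripped knob into the tray, not through the gripper's body.
- **Cutter height:** the first camera fit put it about 4 mm too low, but the heights reached by the arm agreed with the given size.
- **Gap at the stop:** I judged that the box touches the stop from force, position and pictures, so a gap under about 1 mm could not be seen.

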